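Open the safety-capped resin bottle

TASK

Open the resin bottle with the blue safety cap: push the cap down against its spring, turn it anticlockwise while it is down until it comes free, lift it off, and set it down gently the right way up (open side down), flat on the floor of the steel tray. Every bottle locks at a different depth, so feel for it; never force the cap, as the glass neck cracks at 25 N. Leave the white-capped bottle and everything else where it stands.

Things in the scene. Friction and masses are not known exactly. Their poses are not given: they have to be found in the camera images.
- cap: Blue round ribbed bayonet safety cap, 52 mm across, 42 mm high, 60 g; a white mark on its top points along its +x. Origin: centre of its open underside; z up. The upper 14 mm are a solid round grip, below is a 51 mm wide skirt whose inward lugs are locked in pockets of the neck; it has 1 mm sideways play. Unpressed, or clockwise, it cannot turn.
- cap_grip (a point): Point on the cap's axis, 35 mm above its underside (7 mm below its top), the middle of its round grip. The neck's spring pushes the cap up: about 4 N to start pressing, 0.4 N more per mm. It must go down 2.5 to 13.5 mm (hidden, differs each time) to pass the locking ridges; 2 mm below that it lands on a hard ledge, where the force jumps.
- neck (a point): Point on the bottle's axis at the neck, 134 mm above the bottle's origin, where the locked cap's origin sits. Kept down, the cap turns anticlockwise seen from above; after 1.0 to 1.4 rad (aim for 1.2) it is free and rises 7 mm on its spring; a hard stop follows. It clears the neck 38 mm up. Keep the press at 12 to 16 N; a total cap-on-bottle contact force (press, sideways and twist) over 25 N cracks the neck.
- bottle: Amber bottle, 64 mm across, fixed in a black round clamp stage (104 mm across, 25 mm high); the blue cap sits on it. Origin: centre of the stage's underside, on the table; z up. Locked, the cap's underside is 134 mm and its top 176 mm above it, and cap and bottle axes are parallel. The bottle's shoulder is 48 mm across at 110 mm height, 64 mm at 98 mm and below.
- bottle_white: The neighbour: same amber bottle and stage, but with a white cap (52 mm across, top at 176 mm). Fixed; leave it alone. Origin: centre of the stage's underside.
- tray: Empty square steel tray, 120 x 120 mm, 18 mm high, walls 4 mm, floor 4 mm thick (inner floor 4 mm above the table, inside 112 x 112 mm). Fixed. Origin: centre of its underside; x and y along its sides.
- knife_block: Blue anodised block, 36 x 56 x 40 mm, loose bystander. Origin: centre of its underside.
- beaker: Small glass beaker, 64 mm across, 70 mm high, loose bystander. Origin: centre of its underside.
- vial: Small jar with black lid, 26 mm across, 50 mm high, loose bystander. Origin: centre of its underside.
- mould_box: Yellow divided box, 90 x 60 x 30 mm, loose bystander. Origin: centre of its underside.
- driver: Screwdriver with orange handle, 160 mm long, lying flat, loose bystander. Origin: near its middle.
- dish: White shallow dish, 80 mm across, 15 mm high, loose bystander. Origin: centre of its underside.
Mind the look-alikes: they are no part of the job. There is more than one size of the cap; the one meant has the size given above. Leave any yellow look-alike of the bottle alone.

How it is judged:
On the way, in this order (a step that is already met when the one before it is completed fails the run):
1. the cap, still on the bottle neck, has been turned to where its lugs are free (more than 0.9 rad from locked) (angle between the x axis of cap and the x axis of bottle, either way round above 0.9 rad and horizontal distance between cap and bottle below 0.008 m and z of cap in the frame of bottle below 0.155 m and angle between cap's own z axis and vertical below 0.15 rad), for 0.1 s.
2. the cap has been lifted clear of the neck (z of cap in the frame of bottle above 0.172 m), for 0.05 s.
At the end, for the whole second after the job is handed in: The blue cap stands at rest, released, right way up (tilted less than 0.1 rad) flat on the tray's floor (its underside less than 8 mm above the table), wholly inside the tray (centre within 42 mm of the tray's centre along each side) (x of cap in the frame of tray between -0.042 and 0.042 m and y of cap in the frame of tray between -0.042 and 0.042 m and height (world z) of cap between 0.001 and 0.008 m and angle between cap's own z axis and vertical below 0.1 rad and linear speed of cap below 0.02 m/s and angular speed of cap below 0.1 rad/s and contact force between the fingers and cap below 0.1 N); the robot touches nothing.
It fails at once if the neck is cracked: total contact force between cap and bottle above 25 N (contact force between cap and bottle above 25 N).
It fails at once if the cap is dropped: let go, away from the bottle, more than 15 mm above the tray's floor (contact force between the fingers and cap below 0.05 N and height (world z) of cap above 0.019 m and horizontal distance between cap and bottle above 0.04 m).
It fails at once if a bystander is pushed more than 20 mm from its place (distance of any of knife_block, beaker, vial, mould_box, driver, dish from where it was at the start of the episode above 0.02 m).
It fails at once if the white-capped bottle is struck (more than 5 N) (contact force between anything else and bottle_white above 5 N).
It also fails if it takes over 64 s, if anything falls off the work surface, if the arm or the gripper's body presses on something with over 40 N, if the wrist force passes 120 N, or if a joint passes its speed limit or range.

ROBOT

A 6-joint arm with a two-finger parallel gripper is mounted at the origin on the work surface. World frame = base frame: x ahead of the robot, y to its left, z up, the work surface at z = 0. Lengths are in m, angles in rad, forces in N, time in s.
With the tool pointing down it reaches from about 0.35 to 0.85 m from the base axis. Payload 8.1 kg.
Tool frame: the origin (TCP) lies at the very end of the fingers, on their centre line; the grasp point (between the pads) lies 19 mm behind it; z points along the fingers, y is the line along which they close (so a half turn about z gives the same grasp; the last joint's range is limited). The gripper opens to 93 mm and grips with 3 to 60 N. Pads are 15 mm wide; open, the fingers measure 128 mm over their backs; the gripper's body (75 mm by 188 mm) begins 65 mm behind the grasp point.
Start: joints at [-1.409, 0.13, 1.488, -0, 1.523, -0.085], TCP at [0.147, -0.582, 0.181] pointing down, gripper open.
Joint ranges: [-2.96, 2.96], [-0.89, 2.26], [0.02, 2.5], [-1.34, 4.48], [0, 2.73], [-2.66, 2.66]. Speed limits (rad/s): [2.39, 2.39, 2.79, 3.14, 3.14, 3.14].

INTERFACE

Orientations are given as a rotation vector (axis times angle).
In Python, from plant import read_state, eyes, workorder gives the robot as it stands. The module is installed in compiled form; this text tells all that it offers.
- The arm moves only by the tool play_rows, never from a script. Its argument "targets" is one flat list of numbers, 4 for each row, row after row: the shift along the tool's x, y, z in cm, then the turn about the tool's z in degrees. In form: [dx, dy, dz, roll, dx, dy, dz, roll, ...]. A call has 1 to 8 rows; each row is the pose to reach, as a shift and turn from the pose commanded when the call began, along the tool's axes at that moment; what a row does not reach only later rows make up. A row lasts 1/12 s, in which the tool goes at most 41.7 mm and 7.16 degrees, less where a joint would pass 70% of its speed; a pose out of reach is approached as far as the arm can. A call with a gripper value outside its range is refused whole. "grip" is the finger opening in cm, from 0 to 9.3, set as the call begins (left out, the last holds). The fingers move at their own pace and stop on an object; "grip_force" is the grip in N (left out, the last holds). Time passes only in rows, so rows that repeat a pose let the fingers close. It gives the time, the measured TCP pose, the force, the opening and the grip force at its end, in the units of the state.
- read_state(): the state, without advancing time (a new reading comes with each control period).
- eyes.read_camera(name): name is "side" or "top"; returns a dict with "image" (400x640x3 uint8, red, green, blue), "vfov" (degrees; the focal length in pixels is half the picture's height over the tangent of half this angle, whatever the lens; pixels are square), "cx", "cy" (the principal point, pixels), "cam_to_world" (4x4, takes a point from camera to world coordinates). Camera axes: x right, y up, looking along -z (the intrinsics and any distortion apply to the point x, -y, -z); pixel columns grow to the right and rows downward; lengths in m; the calibration is good to about 2 mm. A picture is of the moment at which its call begins. There is no depth.
- workorder.close_job(): hands the job in; it is judged then, once.
The state is a dict: "t": time; "q": joint angles; "dq": joint speeds; "joint_torque": joint torques, N m; "tool_pos": TCP position; "orientation": TCP orientation; "force": force on the tool from outside, world axes, zero at the start; "wrist_torque": the same for the moment, N m; "opening": finger opening in m; "gripper_force": force on a finger pad.
Only numpy, scipy, OpenCV 4.12 (cv2) and the standard library are available. Lean on these libraries where they do the work, as an engineer would, in place of code of your own. Each camera call takes 0.05 s, during which the arm holds its last target. There are 200 camera calls.

## Working session

There is one attempt and no reset: what is moved stays moved. The work goes in short steps, Python scripts to look and compute and a tool call to move; the robot and the scene stay as the last step left them, time stands still between calls to the robot, and variables do not carry over. Pictures are saved under pics/ and viewed, at most 10 in all, crops included, and the job is handed in when it is done.

Besides the shell and the picture viewer there is one more tool, called after "Emit:" as name(argument=value, ...), one argument or row to a line, values as JSON. play_rows: Moves the arm, as the interface text tells. Its arguments: {"type":"object","properties":{"targets":{"type":"array"},"grip":{"type":"number"},"grip_force":{"type":"number"}},"required":["targets"]}

```bash
mkdir -p pics; cat > h.py <<'E'
import numpy as np,cv2
from plant import read_state,eyes,workorder
def cam(n,save=None):
    c=eyes.read_camera(n)
    if save: cv2.imwrite(f'pics/{save}.png',c['image'][:,:,::-1])
    return c
def ray(c,u,v):
    f=200/np.tan(np.radians(c['vfov'])/2)
    M=np.array(c['cam_to_world']); d=M[:3,:3]@np.array([(u-c['cx'])/f,-(v-c['cy'])/f,-1.])
    return M[:3,3],d
def atz(c,u,v,z):
    o,d=ray(c,u,v); return o+d*(z-o[2])/d[2]
def proj(c,p):
    f=200/np.tan(np.radians(c['vfov'])/2)
    M=np.array(c['cam_to_world']); q=M[:3,:3].T@(np.array(p)-M[:3,3])
    return c['cx']+f*q[0]/-q[2], c['cy']-f*q[1]/-q[2]
E
python3 - <<'E'
from h import *
for n in('side','top'):
    c=cam(n,n+'0'); print(n,{k:(np.round(v,3).tolist() if k=='cam_to_world' else v) for k,v in c.items() if k!='image'})
print(read_state())
E
```

```text
side {'vfov': 54.81783456568304, 'cx': 318.65751754338413, 'cy': 194.67863988489248, 'cam_to_world': [[-0.993, 0.052, -0.104, 0.459], [-0.116, -0.562, 0.819, 0.761], [-0.016, 0.825, 0.564, 0.688], [0.0, 0.0, 0.0, 1.0]]}
top {'vfov': 48.49571734119281, 'cx': 316.48281538355127, 'cy': 196.49848724999185, 'cam_to_world': [[0.017, 0.989, -0.145, 0.426], [-1.0, 0.02, 0.022, -0.024], [0.025, 0.145, 0.989, 1.045], [0.0, 0.0, 0.0, 1.0]]}
{'t': 0.1, 'q': array([-1.40939051e+00,  1.31077912e-01,  1.48914272e+00, -7.11336523e-06,
        1.52299786e+00, -8.53709027e-02]), 'dq': array([ 0.00041434, -0.00098076, -0.00375216, -0.00089238, -0.00080683,
        0.00163516]), 'joint_torque': array([ 2.98661425e-04, -5.61342824e+01, -4.93094909e+01,  7.69151025e-02,
        2.91385391e-02, -7.65959703e-05]), 'tool_pos': array([ 0.14651287, -0.5812574 ,  0.1797122 ]), 'orientation': array([-3.11609599e+00, -3.86453720e-01,  1.08164007e-04]), 'force': array([-0.1722107 , -0.34412056,  0.04467317]), 'wrist_torque': array([-0.0350758 , -0.00106283, -0.028156  ]), 'gripper_force': 0.0, 'opening': 0.09339851564150888}
```

View pics/top0.png

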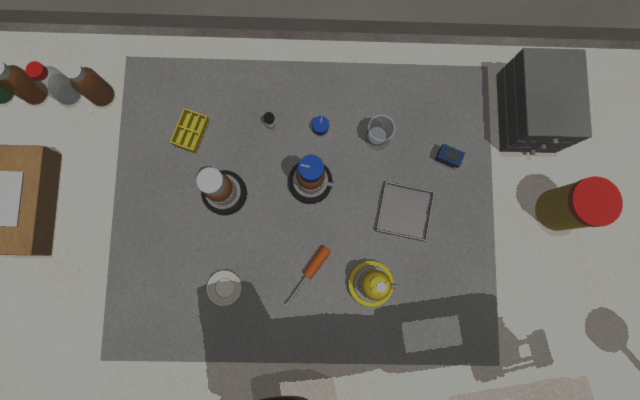

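View pics/side0.png

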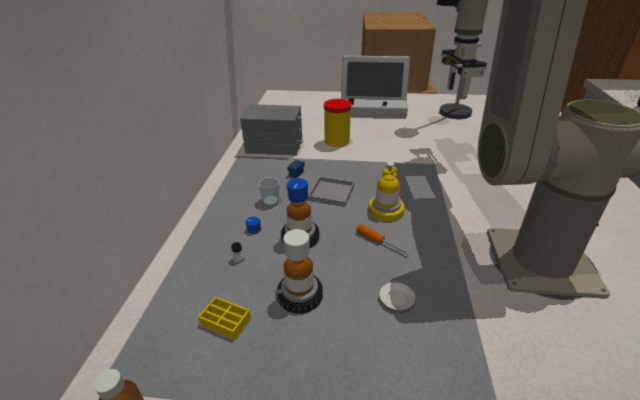

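Candidates for the blue cap are: the big blue cap on the amber bottle in the black stage (top 311,168; side 298,190), the small loose blue cap (top 320,125), the blue knife block (450,156), the yellow bottle (372,285) and the white-capped bottle (211,182). By the description I choose the one at (311,168). I'll check it in a close crop.

```bash
python3 - <<'E'
from h import *
t=cv2.imread('pics/top0.png');s=cv2.imread('pics/side0.png')
a=cv2.resize(t[130:220,270:360],(540,540)[:2],interpolation=cv2.INTER_CUBIC)
b=cv2.resize(s[170:260,262:304+3],(252,540),interpolation=cv2.INTER_CUBIC)
b=cv2.resize(s[170:260,275:318],(258,540),interpolation=cv2.INTER_CUBIC)
cv2.imwrite('pics/crop1.png',np.hstack([a,b]))
for n,im in(('top',t),('side',s)):
    h=cv2.cvtColor(im,cv2.COLOR_BGR2HSV); m=cv2.inRange(h,(105,150,50),(128,255,255))
    k,l,st,ce=cv2.connectedComponentsWithStats(m)
    print(n,[(st[i].tolist(),ce[i].round(1).tolist()) for i in range(1,k) if st[i,4]>30])
ct=eyes.read_camera('top');cs=eyes.read_camera('side')
# rough positions
print('cap top',atz(ct,311,163,.176),'stage',atz(ct,310,182,.025))
print('tray',[atz(ct,u,v,.018).round(3) for u,v in((385,183),(433,188),(426,239),(377,232))])
for nm,u,v in(('white',211,181),('yellow',376,282)): print(nm,atz(ct,u,v,.176).round(3))
for nm,u,v in(('beaker',381,130),('vial',269,118),('knife',451,155),('driver',318,262),('smallcap',320,125)): print(nm,atz(ct,u,v,.04).round(3))
E
```

```text
top [([312, 117, 17, 16, 192], [320.1, 124.5]), ([298, 155, 26, 26, 479], [310.9, 167.4])]
side [([287, 162, 21, 40, 497], [296.9, 185.9]), ([246, 217, 14, 17, 191], [252.9, 224.5])]
cap top [ 0.6210249  -0.03132143  0.176     ] stage [ 0.60958684 -0.03113305  0.025     ]
tray [array([ 0.612, -0.208,  0.018]), array([ 0.603, -0.322,  0.018]), array([ 0.482, -0.303,  0.018]), array([ 0.496, -0.189,  0.018])]
white [0.58  0.166 0.176]
yellow [ 0.389 -0.161  0.176]
beaker [ 0.734 -0.195  0.04 ]
vial [0.757 0.068 0.04 ]
knife [ 0.678 -0.359  0.04 ]
driver [ 0.425 -0.052  0.04 ]
smallcap [ 0.743 -0.052  0.04 ]
```

View pics/crop1.png

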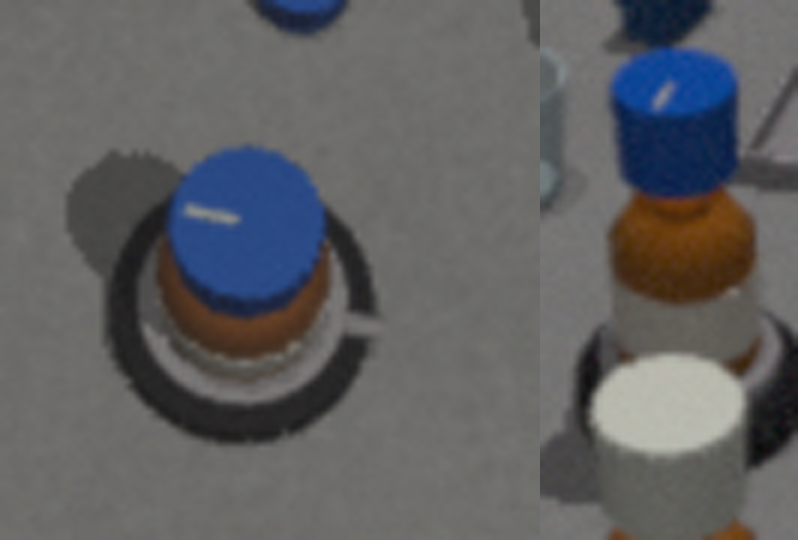

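The crop shows the large blue cap on the amber bottle. Its top face is centred near top-view (311.2,167) and side-view (297.3,184.7), and its white mark points image-left. The small loose cap is a separate object. Next I'll triangulate.

```bash
cat >> h.py <<'E'
def tri(a,b):
    (o1,d1),(o2,d2)=a,b
    A=np.stack([d1,-d2],1); s=np.linalg.lstsq(A,o2-o1,rcond=None)[0]
    p,q=o1+d1*s[0],o2+d2*s[1]; return (p+q)/2,np.linalg.norm(p-q)
def totool(d):
    from scipy.spatial.transform import Rotation as R
    return R.from_rotvec(read_state()['orientation']).inv().apply(d)*100
E
python3 - <<'E'
from h import *
ct=cam('top');cs=cam('side')
print('cap',tri(ray(ct,311.2,167),ray(cs,297.3,184.7)), atz(ct,311.2,167,.176),atz(cs,297.3,184.7,.176))
print('stage',atz(ct,310.2,182.5,.012))
print('mark dir',atz(ct,270+185/6,130+210/6,.176)-atz(ct,270+240/6,130+218/6,.176))
p=atz(ct,311.2,167,.176); p[2]=.20
s=read_state(); print(s['tool_pos'],totool(p-s['tool_pos']),s['force'])
E
```

```text
cap (array([ 0.61391184, -0.03197553,  0.16827366]), np.float64(0.0012169248554832997)) [ 0.61287157 -0.03187361  0.176     ] [ 0.61098914 -0.02002525  0.176     ]
stage [ 0.61073821 -0.03172074  0.012     ]
mark dir [0.00230885 0.01835479 0.        ]
[ 0.1465615  -0.58160846  0.18029015] [ 58.64734698 -41.91822179  -1.94188921] [-0.00805883 -0.97222543 -0.36307932]
```

Emit:
play_rows(
  targets=[0,0,-4,0,0,0,-8,0,10,-7,-9,0,58.6,-41.9,-9,0,58.6,-41.9,-9,0,58.6,-41.9,-9,0,58.6,-41.9,-9,0,58.6,-41.9,-9,0],
  grip=9.3,
  grip_force=5,
)

```text
t: 0.97
tool_pos: [0.3092, -0.3898, 0.2662]
orientation: [3.117, 0.386, 0.0]
force: [0.8, -0.1, -0.6]
opening: 0.093
gripper_force: 0.0
```

```bash
python3 - <<'E'
from h import *
p=np.array([.612,-.032,.25]);s=read_state(); print(s['t'],s['tool_pos'],totool(p-s['tool_pos']),s['q'])
E
```

```text
0.9667 [ 0.30920998 -0.38981818  0.26618418] [ 38.08812783 -27.3213869    1.61618658] [-1.00336194e+00 -1.69000223e-01  1.62948057e+00  8.65447241e-05
  1.68067471e+00  3.21179049e-01]
```

Emit:
play_rows(
  targets=[37,-26.5,0,0,37,-26.5,0,0,37,-26.5,0,0,37,-26.5,0,0,37,-26.5,0,0,37,-26.5,0,0,37,-26.5,0,0,37,-26.5,0,0],
)

```text
t: 1.63
tool_pos: [0.5248, -0.1351, 0.2663]
orientation: [3.117, 0.387, 0.001]
force: [1.0, -0.6, 0.4]
opening: 0.093
gripper_force: 0.0
```

Emit:
play_rows(
  targets=[0,0,0,0,0,0,0,0],
)

```text
t: 1.8
tool_pos: [0.5245, -0.135, 0.2656]
orientation: [-3.116, -0.393, 0.001]
force: [-0.3, -0.0, 0.1]
opening: 0.0927
gripper_force: 0.0
```

```bash
python3 - <<'E'
from h import *
p=np.array([.612,-.032,.25]);s=read_state(); print(s['t'],s['tool_pos'],totool(p-s['tool_pos']),s['q'],s['force'])
E
```

```text
1.8 [ 0.5245464  -0.13497757  0.26560312] [11.03045963 -7.80179615  1.55583357] [-3.46511084e-01 -4.66436305e-02  1.51689066e+00 -2.26788957e-05
  1.67223233e+00  9.73245038e-01] [-0.32148439 -0.04532084  0.11231126]
```

Emit:
play_rows(
  targets=[11,-7.8,0,0,11,-7.8,0,0,11,-7.8,0,0,11,-7.8,0,0,11,-7.8,3,0,11,-7.8,6,0,11,-7.8,6,0,11,-7.8,6,0],
)

```text
t: 2.47
tool_pos: [0.6093, -0.0357, 0.2043]
orientation: [-3.117, -0.384, 0.007]
force: [0.9, -0.6, 1.0]
opening: 0.0928
gripper_force: 0.0
```

```bash
python3 - <<'E'
from h import *
c=cam('top');c2=cam('side');s=read_state();print(s['t'],s['tool_pos'],s['force'],s['orientation'],proj(c,s['tool_pos']),proj(c2,s['tool_pos']))
a=cv2.resize(c['image'][110:230,260:380,::-1],(400,400),interpolation=cv2.INTER_CUBIC)
b=cv2.resize(c2['image'][120:240,240:360,::-1],(400,400),interpolation=cv2.INTER_CUBIC)
cv2.imwrite('pics/c2.png',np.hstack([a,b]))
E
```

```text
2.5667 [ 0.61179528 -0.03577604  0.20821878] [ 0.54440715 -0.39460794  0.56393156] [3.11725332e+00 3.84388905e-01 3.06255718e-03] (np.float64(313.43753728798737), np.float64(164.06929618120006)) (np.float64(297.3903026080638), np.float64(170.07367145191296))
```

View pics/c2.png

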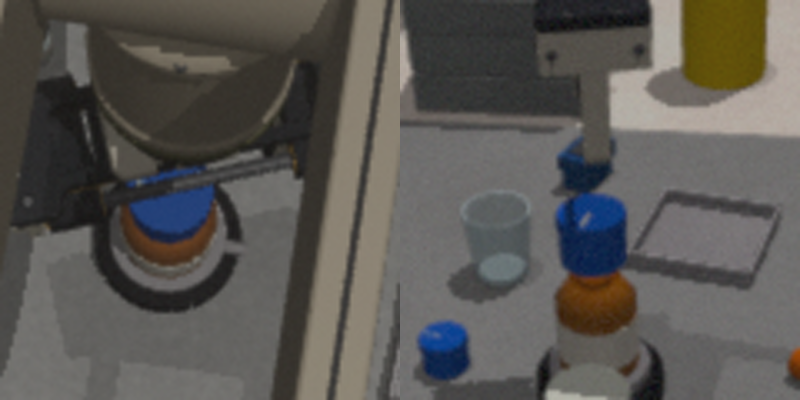

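```bash
python3 - <<'E'
from h import *
c=cam('top');c2=cam('side');s=read_state()
from scipy.spatial.transform import Rotation as R
M=R.from_rotvec(s['orientation']).as_matrix()
print(s['tool_pos'],M.round(3).tolist())
for k in(-.064,-.047,.047,.064): 
    p=s['tool_pos']+M[:,1]*k; print(k,p,np.round(proj(c,p),1),np.round(proj(c2,p),1))
for nm,p in(('captop',[.612,-.032,.176]),('caplow',[.612,-.032,.134]),('captop2',[.611,-.02,.176])): print(nm,np.round(proj(c2,p),1),np.round(proj(c,p),1))
a=cv2.resize(c['image'][130:200,280:350,::-1],(560,560),interpolation=cv2.INTER_CUBIC)
cv2.imwrite('pics/c3.png',a)
E
```

```text
[ 0.61251595 -0.03549305  0.20901136] [[0.97, 0.243, 0.004], [0.243, -0.97, -0.001], [0.004, 0.002, -1.0]]
-0.064 [0.59694527 0.02658386 0.20890933] [280.8 170.9] [299.4 183.9]
-0.047 [0.60108124 0.01009468 0.20893643] [289.4 168.9] [298.7 180. ]
0.047 [ 0.62395067 -0.08108079  0.20908629] [337.  158.3] [295.5 160.4]
0.064 [ 0.62808663 -0.09756997  0.20911339] [345.6 156.4] [295.  157.2]
captop [297.7 182.1] [311.3 167.4]
caplow [298.4 196. ] [311.  171.6]
captop2 [297.3 184.7] [305.2 167.8]
```

View pics/c3.png

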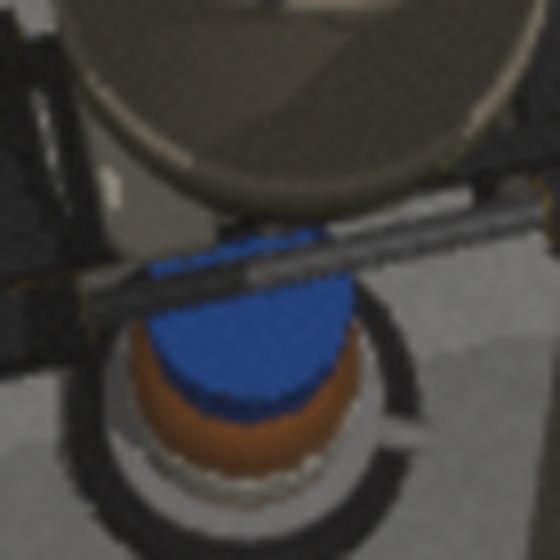

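```bash
python3 - <<'E'
from h import *
c2=cam('side');s=read_state();print(s['tool_pos'],s['t'])
cv2.imwrite('pics/c4.png',np.hstack([cv2.resize(c2['image'][110:210,270:340,::-1],(420,600),interpolation=cv2.INTER_CUBIC),
 cv2.resize(c2['image'][0:300,230:420,::-1],(380,600))]))
E
```

```text
[ 0.61250897 -0.03528053  0.20880598] 2.7167
```

View pics/c4.png

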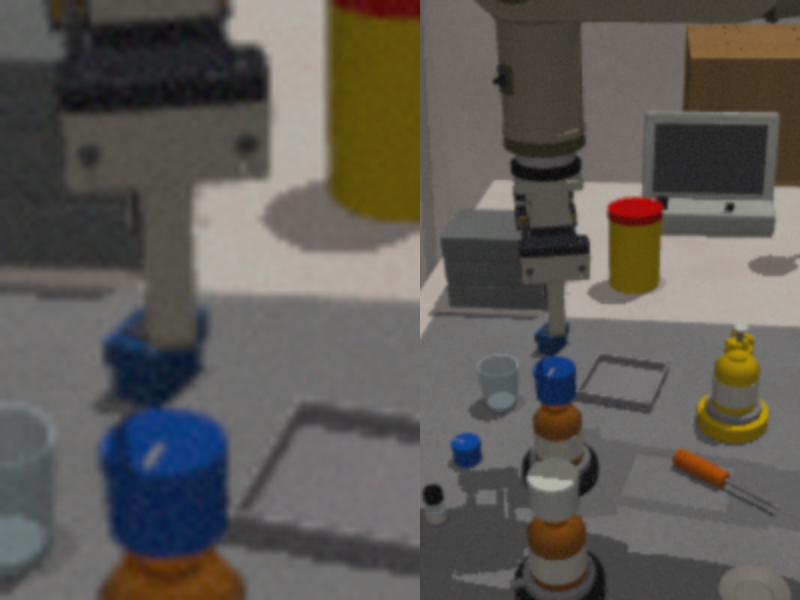

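```bash
python3 - <<'E'
from h import *
ct=cam('top');cs=cam('side');s=read_state();print(s['tool_pos'],s['t'])
# same point in both views (table things): smallcap top, vial, beaker rim, knife, tray corners, dish
for nm,a,z in(('smallcap',(320.1,124.5),.02),('dish',(224,287),.012),('tray1',(385,183),.018),('tray2',(433,188),.018),('tray3',(426,239),.018),('tray4',(377,232),.018),('white',(211,181),.176),('yel',(375,284),.02),('box',(189.5,130.5),.03)):
    p=atz(ct,*a,z); print(nm,p.round(3),np.round(proj(cs,p),1))
t=s['tool_pos']
from scipy.spatial.transform import Rotation as R
M=R.from_rotvec(s['orientation']).as_matrix()
for k in(-.094,-.055,0,.055,.094):
  for b in(0,.084): 
    p=t+M[:,1]*k-M[:,2]*b; print(k,b,p.round(3),np.round(proj(ct,p),1),np.round(proj(cs,p),1))
E
```

```text
[ 0.6121877  -0.03492655  0.20794936] 2.8167
smallcap [ 0.751 -0.053  0.02 ] [252.3 222.9]
dish [0.366 0.159 0.012] [396.  294.9]
tray1 [ 0.612 -0.208  0.018] [309.1 194.8]
tray2 [ 0.603 -0.322  0.018] [316.6 175.6]
tray3 [ 0.482 -0.303  0.018] [352.8 180.4]
tray4 [ 0.496 -0.189  0.018] [346.4 200.4]
white [0.58  0.166 0.176] [297.5 234.5]
yel [ 0.378 -0.184  0.02 ] [386.4 203. ]
box [0.725 0.254 0.03 ] [226.3 310.2]
-0.094 0 [0.589 0.056 0.208] [265.2 174.6] [300.7 191.7]
-0.094 0.084 [0.589 0.056 0.292] [260.8 165.3] [299.2 158.7]
-0.055 0 [0.599 0.018 0.208] [285.1 170.1] [299.2 182.4]
-0.055 0.084 [0.599 0.018 0.292] [282.9 160.4] [297.6 150.1]
0 0 [ 0.612 -0.035  0.208] [313.  163.9] [297.2 170.3]
0 0.084 [ 0.612 -0.035  0.292] [313.8 153.5] [295.6 139.1]
0.055 0 [ 0.626 -0.088  0.208] [340.7 157.7] [295.4 159.4]
0.055 0.084 [ 0.625 -0.088  0.292] [344.5 146.7] [293.7 129.1]
0.094 0 [ 0.635 -0.126  0.208] [360.2 153.3] [294.2 152.2]
0.094 0.084 [ 0.635 -0.126  0.292] [366.1 141.9] [292.5 122.6]
```

Emit:
play_rows(
  targets=[0,0,0,0,0,0,0,0,0,0,0,0,0,0,0,0,0,0,0,0,0,0,0,0],
  grip=3,
)

```text
t: 3.32
tool_pos: [0.6113, -0.0344, 0.206]
orientation: [-3.118, -0.387, 0.0]
force: [0.4, -0.8, 0.4]
opening: 0.0576
gripper_force: 0.0
```

```bash
python3 - <<'E'
from h import *
cs=cam('side','side5');ct=cam('top','top5');s=read_state();print(s['tool_pos'],s['opening'],s['t'],s['force'])
a=cv2.imread('pics/c4.png')[:,:420]
b=cv2.resize(cs['image'][110:210,270:340,::-1],(420,600),interpolation=cv2.INTER_CUBIC)
d=np.hstack([a[:,40:300],b[:,40:300]])
t=cv2.resize(ct['image'][130:200,285:345,::-1],(257,300)); t0=cv2.resize(cv2.imread('pics/c3.png')[:,40:520],(257,300))
cv2.imwrite('pics/c5.png',np.hstack([d,np.vstack([t0,t])]))
E
```

```text
[ 0.61135037 -0.03447811  0.20598741] 0.04995527105688308 3.4167 [-0.45449733 -0.62530288  1.01396477]
```

View pics/c5.png

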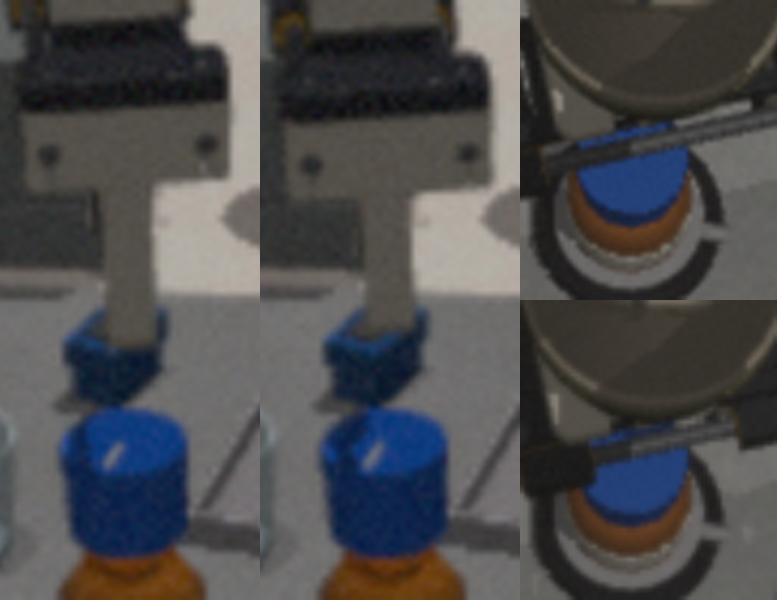

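The views show the fingers open and above the cap, but in the side view the near fingertip (298,168) sits higher than projected. Going down around the cap with the fingers open is safe either way, so I'll do that and look from near.

Emit:
play_rows(
  targets=[0,0,0,0,0,0,0,0,0,0,0,0,0,0,0,0,0,0,1.5,0,0,0,3,0,0,0,4,0,0,0,4,0],
  grip=9.3,
)

```text
t: 4.08
tool_pos: [0.6097, -0.0343, 0.163]
orientation: [-3.116, -0.387, 0.007]
force: [0.1, -0.5, 0.2]
opening: 0.0923
gripper_force: 0.0
```

```bash
python3 - <<'E'
from h import *
cs=cam('side','side6');ct=cam('top','top6');s=read_state();print(s['tool_pos'],s['opening'],s['t'],s['force'])
b=cv2.resize(cs['image'][130:220,255:345,::-1],(400,400),interpolation=cv2.INTER_CUBIC)
t=cv2.resize(ct['image'][120:210,270:360,::-1],(400,400),interpolation=cv2.INTER_CUBIC)
cv2.imwrite('pics/c6.png',np.hstack([b,t]))
E
```

```text
[ 0.61104024 -0.03447448  0.16580709] 0.09293620516824967 4.1833 [0.61544229 1.07440854 0.73829397]
```

View pics/c6.png

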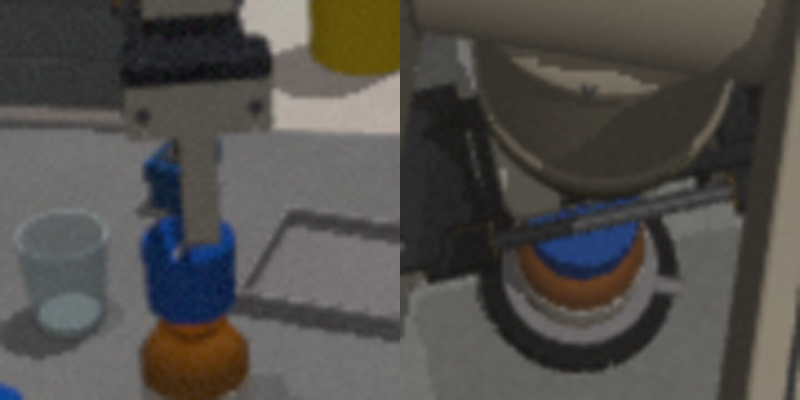

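Emit:
play_rows(
  targets=[0,0,0,0,0,0,0,0,0,0,0,0,0,0,0,0,0,0,0,0,0,0,0,0,0,0,0,0],
  grip=4.5,
  grip_force=3,
)

```text
t: 4.77
tool_pos: [0.6114, -0.0345, 0.1662]
orientation: [3.118, 0.387, 0.0]
force: [0.2, 0.7, -0.0]
opening: 0.0509
gripper_force: 0.0
```

Emit:
play_rows(
  targets=[0,0,0,0,0,0,0,0,0,0,0,0],
)

```text
t: 5.02
tool_pos: [0.6113, -0.0345, 0.166]
orientation: [-3.118, -0.387, 0.0]
force: [-0.5, 0.2, -0.4]
opening: 0.0453
gripper_force: 0.0
```

Emit:
play_rows(
  targets=[0,0,0.2,0,0,0,0.4,0,0,0,0.4,0],
)

```text
t: 5.27
tool_pos: [0.611, -0.0345, 0.1613]
orientation: [-3.117, -0.387, 0.001]
force: [0.9, 1.0, 0.0]
opening: 0.0448
gripper_force: 0.0
```

Emit:
play_rows(
  targets=[0,0,0.2,0,0,0,0.4,0,0,0,0.4,0],
)

```text
t: 5.52
tool_pos: [0.6111, -0.0345, 0.1574]
orientation: [-3.118, -0.387, 0.001]
force: [0.4, -0.7, -0.1]
opening: 0.0449
gripper_force: 0.0
```

Emit:
play_rows(
  targets=[0,0,0.2,0,0,0,0.4,0,0,0,0.4,0],
)

```text
t: 5.77
tool_pos: [0.6111, -0.0345, 0.1535]
orientation: [-3.118, -0.387, 0.001]
force: [-0.5, -0.3, 0.4]
opening: 0.0449
gripper_force: 0.0
```

Emit:
play_rows(
  targets=[0,0,0.2,0,0,0,0.4,0,0,0,0.4,0],
)

```text
t: 6.02
tool_pos: [0.6111, -0.0345, 0.1495]
orientation: [-3.117, -0.387, 0.001]
force: [0.7, 0.1, -1.1]
opening: 0.045
gripper_force: 0.0
```

Emit:
play_rows(
  targets=[0,0,0.2,0,0,0,0.2,0],
)

```text
t: 6.18
tool_pos: [0.6112, -0.0345, 0.1476]
orientation: [-3.118, -0.387, 0.001]
force: [0.3, -0.9, 0.9]
opening: 0.045
gripper_force: 0.0
```

Emit:
play_rows(
  targets=[0,0,0.2,0,0,0,0.3,0,0,0,0.3,0],
)

```text
t: 6.43
tool_pos: [0.6112, -0.0345, 0.1447]
orientation: [-3.118, -0.387, 0.001]
force: [-0.2, -0.1, 0.4]
opening: 0.0449
gripper_force: 0.0
```

Emit:
play_rows(
  targets=[0,0,0.2,0,0,0,0.2,0,0,0,0.2,0],
)

```text
t: 6.68
tool_pos: [0.6113, -0.0345, 0.1429]
orientation: [-3.118, -0.387, 0.0]
force: [0.5, -0.0, 0.4]
opening: 0.045
gripper_force: 0.0
```

```bash
python3 - <<'E'
from h import *
cs=cam('side','side7');s=read_state();print(s['tool_pos'],s['opening'],s['t'],s['force'])
im=cs['image']
for r in range(170,206,2): print(r,[''.join('B' if p[2]>p[0]*1.6 else ('O' if p[0]>p[2]*1.8 else ('g' if p.mean()>95 else '.')) for p in im[r,280:320].astype(int))])
E
```

```text
[ 0.61134902 -0.03452338  0.14301462] 0.044994281241676266 6.7333 [ 0.3903579   0.12717557 -0.73698771]
170 ['ggggggg..BBBB...........gggggggggggggggg']
172 ['gggggggg.BBBB...........gggggggggggggggg']
174 ['gggggggg..BBBB.........ggggggggggggggggg']
176 ['gggggg.....BBB.........ggggggggggggggggg']
178 ['gggggg.......BB........gggggggggggggggg.']
180 ['ggggggggg.BBBBB........BBBgggggggggggg..']
182 ['ggggggg.BBBBBBB........BBBBBggggggggg..g']
184 ['gggggg.BBBBBBBBB.......BBBBBggggggg...gg']
186 ['gggggg.BBBBBBB........BBBBBBgggggg...ggg']
188 ['gggggg.BBBBBBBBBBBBBBBBBBBBBggggg...gggg']
190 ['ggggggg.BBBBBBBBBBBBBBBBBBBBgggg...ggggg']
192 ['ggggggg.BBBBBBBBBBBBBBBBBBBBggg..ggggggg']
194 ['ggggggg.BBBBBBBBBBBBBBBBBBBB.g..gggggggg']
196 ['ggggggg.BBBBBBBBBBBBBBBBBBBB......gggggg']
198 ['.ggggggg.BBBBBBBBBBBBBBBBBBB............']
200 ['ggggggggg.BBBBBBBBBBBBBBB...............']
202 ['gggggggggg.O...BBBB....OOO.ggggggggggg..']
204 ['ggggggggg.OOOOOOOOOOOOOOOOOO.ggggggggggg']
```

Emit:
play_rows(
  targets=[0,0,0.2,0,0,0,0.2,0,0,0,0.2,0],
)

```text
t: 6.98
tool_pos: [0.6113, -0.0345, 0.1409]
orientation: [-3.118, -0.387, 0.0]
force: [0.1, -0.2, 0.4]
opening: 0.0448
gripper_force: 0.0
```

Emit:
play_rows(
  targets=[0,0,0.2,0,0,0,0.2,0,0,0,0.2,0],
)

```text
t: 7.23
tool_pos: [0.6112, -0.0345, 0.1388]
orientation: [-3.118, -0.387, 0.001]
force: [0.4, 0.3, -0.4]
opening: 0.0449
gripper_force: 0.0
```

Emit:
play_rows(
  targets=[0,0,0.2,0,0,0,0.2,0,0,0,0.2,0],
)

```text
t: 7.48
tool_pos: [0.6115, -0.0344, 0.1373]
orientation: [-3.118, -0.387, -0.001]
force: [-0.7, 1.5, 2.4]
opening: 0.0451
gripper_force: 1.3
```

Emit:
play_rows(
  targets=[0,0,-0.6,0,0,0,-0.8,0,0,0,-0.8,0,0,0,-0.8,0,0,0,-0.8,0,0,0,-0.8,0,0,0,-0.8,0,0,0,-0.8,0],
  grip=8.8,
)

```text
t: 8.15
tool_pos: [0.6113, -0.0345, 0.1449]
orientation: [-3.118, -0.387, 0.0]
force: [-0.8, 0.9, -0.3]
opening: 0.0875
gripper_force: 0.0
```

Emit:
play_rows(
  targets=[0,0,0.5,0,0,0,1,0,0,0,1,0,0,0,1,0],
)

```text
t: 8.48
tool_pos: [0.6108, -0.0344, 0.1341]
orientation: [-3.117, -0.387, 0.002]
force: [-0.2, 0.2, 0.2]
opening: 0.0883
gripper_force: 0.0
```

Emit:
play_rows(
  targets=[0,0,0.5,0,0,0,1,0,0,0,1.5,0,0,0,2,0,0,0,2.2,0,0,0,2.2,0,0,0,2.2,0],
)

```text
t: 9.07
tool_pos: [0.6112, -0.0345, 0.1128]
orientation: [-3.118, -0.387, 0.001]
force: [-0.7, 1.0, -0.7]
opening: 0.0882
gripper_force: 0.0
```

Now I'll close lightly to feel the centring, watching the side force and the opening.

Emit:
play_rows(
  targets=[0,0,0,0,0,0,0,0,0,0,0,0,0,0,0,0],
  grip=5.0,
  grip_force=3,
)

```text
t: 9.4
tool_pos: [0.6115, -0.0345, 0.1133]
orientation: [3.118, 0.387, 0.001]
force: [-0.4, -0.2, 0.7]
opening: 0.066
gripper_force: 0.0
```

Emit:
play_rows(
  targets=[0,0,0,0],
)

```text
t: 9.48
tool_pos: [0.6115, -0.0345, 0.1132]
orientation: [3.118, 0.387, 0.0]
force: [0.2, -0.5, 0.4]
opening: 0.0593
gripper_force: 0.0
```

Emit:
play_rows(
  targets=[0,0,0,0],
)

```text
t: 9.57
tool_pos: [0.6113, -0.034, 0.1132]
orientation: [-3.117, -0.387, 0.0]
force: [-2.2, 5.0, 3.0]
opening: 0.0532
gripper_force: 2.6
```

Emit:
play_rows(
  targets=[0,0,0,0,0,0,0,0],
)

```text
t: 9.73
tool_pos: [0.6113, -0.0337, 0.1133]
orientation: [-3.117, -0.387, 0.0]
force: [-2.4, 5.3, 3.1]
opening: 0.052
gripper_force: 3.0
```

Emit:
play_rows(
  targets=[0,-0.1,0,0,0,-0.1,0,0],
)

```text
t: 9.9
tool_pos: [0.6113, -0.0336, 0.1134]
orientation: [3.117, 0.387, 0.001]
force: [-1.5, 1.9, 3.8]
opening: 0.0517
gripper_force: 3.0
```

Emit:
play_rows(
  targets=[0,-0.1,0,0,0,-0.1,0,0],
)

```text
t: 10.07
tool_pos: [0.6113, -0.0332, 0.1134]
orientation: [3.117, 0.386, 0.001]
force: [-0.1, -1.4, 2.6]
opening: 0.0519
gripper_force: 3.0
```

Emit:
play_rows(
  targets=[0,0.05,0,0,0,0.05,0,0,0,0.05,0,0,0,0.05,0,0,0,0.05,0,0],
  grip=8.8,
)

```text
t: 10.48
tool_pos: [0.6109, -0.033, 0.1128]
orientation: [-3.118, -0.387, 0.001]
force: [-0.4, -0.7, -0.4]
opening: 0.0806
gripper_force: 0.0
```

Emit:
play_rows(
  targets=[0,0,0,-7,0,0,0,-14,0,0,0,-21,0,0,0,-28,0,0,0,-35,0,0,0,-42,0,0,0,-49,0,0,0,-56],
)

```text
t: 11.15
tool_pos: [0.611, -0.033, 0.113]
orientation: [-2.566, -1.813, 0.0]
force: [-0.0, -0.5, -0.5]
opening: 0.0878
gripper_force: 0.0
```

Emit:
play_rows(
  targets=[0,0,0,-7,0,0,0,-14,0,0,0,-21,0,0,0,-28,0,0,0,-34,0,0,0,-34,0,0,0,-34],
)

```text
t: 11.73
tool_pos: [0.611, -0.033, 0.113]
orientation: [-1.935, -2.475, 0.0]
force: [0.2, 0.1, 0.0]
opening: 0.0877
gripper_force: 0.0
```

Emit:
play_rows(
  targets=[0,0,0,0,0,0,0,0,0,0,0,0,0,0,0,0,0,0,0,0],
  grip=5.0,
  grip_force=3,
)

```text
t: 12.15
tool_pos: [0.6111, -0.033, 0.1131]
orientation: [1.932, 2.477, 0.0]
force: [2.8, 0.9, 2.2]
opening: 0.0593
gripper_force: 1.2
```

Emit:
play_rows(
  targets=[0,0,0,0,0,0,0,0],
)

```text
t: 12.32
tool_pos: [0.6122, -0.0331, 0.1139]
orientation: [1.93, 2.476, 0.002]
force: [5.3, -1.6, 1.4]
opening: 0.0525
gripper_force: 3.0
```

Emit:
play_rows(
  targets=[0,0.15,0,0,0,0.15,0,0,0,0.15,0,0],
)

```text
t: 12.57
tool_pos: [0.6127, -0.0328, 0.1134]
orientation: [1.931, 2.478, 0.0]
force: [0.2, -0.9, 3.7]
opening: 0.0521
gripper_force: 3.0
```

Emit:
play_rows(
  targets=[0,0.05,0,0,0,0.05,0,0,0,0.05,0,0],
)

```text
t: 12.82
tool_pos: [0.6128, -0.0327, 0.1131]
orientation: [-1.931, -2.478, 0.001]
force: [0.3, -1.5, 2.5]
opening: 0.0519
gripper_force: 3.0
```

Emit:
play_rows(
  targets=[-0.03,0.05,0,0,-0.03,0.05,0,0],
)

```text
t: 12.98
tool_pos: [0.6131, -0.0326, 0.1128]
orientation: [-1.931, -2.477, 0.001]
force: [-1.5, -0.7, 3.4]
opening: 0.0518
gripper_force: 3.0
```

Emit:
play_rows(
  targets=[0,0,0,0,0,0,0,0,0,0,0,0],
  grip=4.5,
  grip_force=20,
)

```text
t: 13.23
tool_pos: [0.6132, -0.0326, 0.1129]
orientation: [-1.931, -2.478, 0.0]
force: [-1.9, -0.5, 2.5]
opening: 0.0513
gripper_force: 20.0
```

Emit:
play_rows(
  targets=[0,0,0,0,0,0,0,0,0,0,0,0],
  grip_force=45,
)

```text
t: 13.48
tool_pos: [0.6134, -0.0327, 0.113]
orientation: [-1.931, -2.478, -0.0]
force: [-2.6, -0.4, 3.2]
opening: 0.051
gripper_force: 45.0
```

Emit:
play_rows(
  targets=[0,-0.04,0.1,0,0,-0.04,0.2,0,0,-0.04,0.2,0],
)

```text
t: 13.73
tool_pos: [0.6134, -0.0327, 0.1111]
orientation: [1.931, 2.478, 0.001]
force: [-0.2, 1.2, 5.0]
opening: 0.0508
gripper_force: 45.0
```

Emit:
play_rows(
  targets=[0,0,0.1,0,0,0,0.1,0],
)

```text
t: 13.9
tool_pos: [0.6134, -0.0327, 0.1101]
orientation: [1.931, 2.478, 0.001]
force: [0.2, 0.6, 4.2]
opening: 0.0514
gripper_force: 45.0
```

Emit:
play_rows(
  targets=[0,0,0.1,0,0,0,0.1,0],
)

```text
t: 14.07
tool_pos: [0.6134, -0.0327, 0.1091]
orientation: [1.931, 2.478, 0.001]
force: [0.4, 1.3, 4.8]
opening: 0.0511
gripper_force: 45.0
```

Emit:
play_rows(
  targets=[0,0,0.08,0,0,0,0.08,0],
)

```text
t: 14.23
tool_pos: [0.6134, -0.0327, 0.1084]
orientation: [1.931, 2.478, 0.001]
force: [0.2, 2.4, 5.4]
opening: 0.0509
gripper_force: 45.0
```

Emit:
play_rows(
  targets=[0,0,0.08,0,0,0,0.08,0],
)

```text
t: 14.4
tool_pos: [0.6134, -0.0327, 0.1076]
orientation: [1.931, 2.478, 0.001]
force: [-0.4, 1.3, 5.0]
opening: 0.0508
gripper_force: 45.0
```

Emit:
play_rows(
  targets=[0,0,0.1,0,0,0,0.1,0],
)

```text
t: 14.57
tool_pos: [0.6134, -0.0327, 0.1067]
orientation: [1.931, 2.478, 0.001]
force: [0.3, 1.8, 6.3]
opening: 0.0513
gripper_force: 45.0
```

Emit:
play_rows(
  targets=[0,0,0.08,0,0,0,0.08,0],
)

```text
t: 14.73
tool_pos: [0.6134, -0.0327, 0.106]
orientation: [1.931, 2.478, 0.001]
force: [-0.4, 1.9, 6.4]
opening: 0.0513
gripper_force: 45.0
```

Emit:
play_rows(
  targets=[0,0,0.1,0,0,0,0.1,0],
)

```text
t: 14.9
tool_pos: [0.6134, -0.0327, 0.105]
orientation: [1.931, 2.478, 0.001]
force: [-1.0, 1.3, 6.1]
opening: 0.051
gripper_force: 45.0
```

Emit:
play_rows(
  targets=[0,0,0.08,0,0,0,0.08,0],
)

```text
t: 15.07
tool_pos: [0.6135, -0.0327, 0.1043]
orientation: [1.931, 2.478, 0.001]
force: [-0.9, 2.5, 5.9]
opening: 0.0511
gripper_force: 45.0
```

Emit:
play_rows(
  targets=[0,0,0.1,0,0,0,0.1,0],
)

```text
t: 15.23
tool_pos: [0.6134, -0.0327, 0.1033]
orientation: [1.931, 2.478, 0.001]
force: [-0.8, 2.3, 7.4]
opening: 0.0511
gripper_force: 45.0
```

Emit:
play_rows(
  targets=[0,0,0.08,0,0,0,0.08,0],
)

```text
t: 15.4
tool_pos: [0.6135, -0.0327, 0.103]
orientation: [1.931, 2.478, 0.001]
force: [-2.7, 1.3, 9.0]
opening: 0.0508
gripper_force: 45.0
```

Emit:
play_rows(
  targets=[0,0,0.06,0,0,0,0.06,0],
)

```text
t: 15.57
tool_pos: [0.6135, -0.0327, 0.1029]
orientation: [1.931, 2.477, 0.001]
force: [-3.2, 2.2, 11.4]
opening: 0.0509
gripper_force: 45.0
```

Emit:
play_rows(
  targets=[0.04,-0.05,0.05,0,0.04,-0.05,0.05,0],
)

```text
t: 15.73
tool_pos: [0.6136, -0.0327, 0.1028]
orientation: [1.93, 2.476, 0.002]
force: [-1.9, 1.9, 11.4]
opening: 0.0511
gripper_force: 45.0
```

Emit:
play_rows(
  targets=[0,0,0,-3,0,0,0,-6,0,0,0,-6,0,0,0,-6],
)

```text
t: 16.07
tool_pos: [0.6138, -0.0328, 0.1028]
orientation: [1.797, 2.574, 0.002]
force: [-0.6, 0.7, 11.1]
opening: 0.0512
gripper_force: 45.0
```

Emit:
play_rows(
  targets=[0,0,0.04,-4,0,0,0.04,-8,0,0,0.04,-12,0,0,0.04,-12],
)

```text
t: 16.4
tool_pos: [0.6143, -0.0328, 0.1028]
orientation: [1.512, 2.75, 0.002]
force: [1.3, 0.8, 12.1]
opening: 0.0511
gripper_force: 45.0
```

```bash
python3 - <<'E'
from plant import read_state
s=read_state();print(s['force'],s['wrist_torque'],s['tool_pos'],s['q'])
E
```

```text
[ 1.28990963  0.83121721 12.1323838 ] [ 0.06913503 -0.1315864   0.01229849] [ 0.61426094 -0.03284815  0.10277666] [-1.36699838e-01  2.13408348e-01  1.53910724e+00 -8.23237637e-05
  1.38503598e+00 -7.02186199e-01]
```

Emit:
play_rows(
  targets=[0,0,0,-4,0,0,0,-8,0,0,0,-12,0,0,0,-12],
)

```text
t: 16.73
tool_pos: [0.6143, -0.0329, 0.1028]
orientation: [1.216, 2.892, 0.002]
force: [-0.3, 0.3, 11.8]
opening: 0.051
gripper_force: 45.0
```

Emit:
play_rows(
  targets=[0,0,0,-4,0,0,0,-8,0,0,0,-12,0,0,0,-12],
)

```text
t: 17.07
tool_pos: [0.6143, -0.0329, 0.1028]
orientation: [0.907, 3.003, 0.001]
force: [-0.2, 0.5, 12.1]
opening: 0.0513
gripper_force: 45.0
```

Emit:
play_rows(
  targets=[0,0,0,-4,0,0,0,-8,0,0,0,-12,0,0,0,-12],
)

```text
t: 17.4
tool_pos: [0.6144, -0.0328, 0.1028]
orientation: [0.588, 3.082, 0.0]
force: [1.1, 0.5, 11.8]
opening: 0.0515
gripper_force: 45.0
```

Emit:
play_rows(
  targets=[0,0,0,-4,0,0,0,-8,0,0,0,-12,0,0,0,-15,0,0,0,-15],
)

```text
t: 17.82
tool_pos: [0.6147, -0.0326, 0.1028]
orientation: [0.182, 3.131, 0.0]
force: [1.6, 1.9, 11.2]
opening: 0.0508
gripper_force: 45.0
```

```bash
python3 - <<'E'
from h import *
s=read_state();print(s['force'],s['wrist_torque'],s['tool_pos'],s['q'])
cs=cam('side','side8')
im=cs['image']
for r in range(176,222,2): print(r,[''.join('W' if p.min()>120 and p.max()-p.min()<30 else 'B' if p[2]>p[0]*1.6 else ('O' if p[0]>p[2]*1.8 else ('g' if p.mean()>95 else '.')) for p in im[r,280:320].astype(int))])
E
```

```text
[ 1.5970536   1.94788209 11.17357748] [ 0.40297487 -0.52738738  0.06363299] [ 0.61470681 -0.03257182  0.10282639] [-1.36517732e-01  2.13527824e-01  1.53888000e+00  4.63415964e-04
  1.38429404e+00 -1.59127484e+00]
176 ['..........................gggggggggggggW']
178 ['.........................gggggggggggggg.']
180 ['.........................ggggggggggggg..']
182 ['......................BB..ggggggggggg..g']
184 ['ggg.g.................BBBBB.gggggggg..gg']
186 ['gggggggg............BBBBBBBBBggggg...ggg']
188 ['ggggggg...........BBBB.gBBBBBgggg...gggg']
190 ['ggggggg...........BBBBBBBBBBBggg...ggggg']
192 ['ggggggg...........BBBBBBBBBB.gg..ggggggg']
194 ['gggggggg..........BBBBBBBBBB....gggggggg']
196 ['gggggggg..........BBBBBBBBBB......gggggg']
198 ['gggggggg..........BBBBBBBBBBB...........']
200 ['gggggggg...........BBBBBBBBB............']
202 ['ggggggggg.BBBBBBBBBBBBBBBBB.gggggggggg..']
204 ['ggggggggg...BBBBBBBBBBBB..OO.ggggggggggg']
206 ['ggggggg.OOOOOOOO....OOOOOOOOOO.ggggggggg']
208 ['gggggg.OOOOOOOOOOOOOOOOOOOOOOO.ggggggggg']
210 ['gggggg..OOOOOOOOOOOOOOOOOOOOOOOggggggggg']
212 ['gggggg..OOOOOOOOOOOOOOOOOOOOOOO.gggggggg']
214 ['gggggg..OOOOOOOOOOOOOOOOOOOOOO.ggggggggg']
216 ['ggggggg.OOOOOOOOOOOOOOOOOOOOO.....gggggg']
218 ['ggggggg....OOOOOOOOOOOOOOO.g....ggg.gg.g']
220 ['ggggggg..........................ggggggg']
```

Emit:
play_rows(
  targets=[0,0,-0.2,0,0,0,-0.4,0,0,0,-0.6,0,0,0,-0.8,0,0,0,-0.8,0],
)

```text
t: 18.28
tool_pos: [0.6138, -0.0323, 0.1095]
orientation: [0.188, 3.133, 0.001]
force: [3.6, 2.6, 5.6]
opening: 0.0511
gripper_force: 45.0
```

Emit:
play_rows(
  targets=[0,0,-0.2,0,0,0,-0.4,0,0,0,-0.6,0,0,0,-0.6,0],
)

```text
t: 18.62
tool_pos: [0.6133, -0.0321, 0.1147]
orientation: [0.188, 3.134, 0.001]
force: [4.0, 3.4, 2.9]
opening: 0.0512
gripper_force: 45.0
```

Emit:
play_rows(
  targets=[-0.08,0.06,0,0,-0.08,0.06,-0.2,0,-0.08,0.06,-0.4,0,-0.08,0.06,-0.4,0],
)

```text
t: 18.95
tool_pos: [0.6133, -0.0321, 0.1185]
orientation: [-0.188, -3.136, -0.0]
force: [2.0, 1.1, 0.6]
opening: 0.0509
gripper_force: 45.0
```

Emit:
play_rows(
  targets=[0,0,-0.3,0,0,0,-0.6,0,0,0,-0.9,0,0,0,-0.9,0],
)

```text
t: 19.28
tool_pos: [0.6131, -0.0324, 0.128]
orientation: [-0.188, -3.135, 0.001]
force: [-0.5, -0.6, -1.3]
opening: 0.051
gripper_force: 45.0
```

Emit:
play_rows(
  targets=[0,0,-1.5,0,0,0,-3,0,0,0,-4.5,0,0,0,-6,0,0,0,-6,0,0,0,-6,0],
)

```text
t: 19.78
tool_pos: [0.6138, -0.0323, 0.1882]
orientation: [0.188, 3.134, -0.001]
force: [-0.2, -0.5, -0.4]
opening: 0.0508
gripper_force: 45.0
```

```bash
python3 - <<'E'
from h import *
s=read_state();print(s['force'],s['tool_pos'],totool(np.array([.548,-.2555,s['tool_pos'][2]])-s['tool_pos']),s['opening'])
E
```

```text
[-0.16929816 -0.49061441 -0.44713576] [ 0.61384593 -0.03232017  0.18824163] [ 3.86850513e+00 -2.29452374e+01 -4.03697814e-05] 0.0507801376590161
```

Emit:
play_rows(
  targets=[0.5,-3,0,0,1,-6,0,0,1.5,-9,0,0,2,-12,0,0,2.5,-15,0,0,3,-18,0,0,3.5,-21,0,0,3.9,-22.9,0,0],
)

```text
t: 20.45
tool_pos: [0.5453, -0.2571, 0.1855]
orientation: [-0.19, -3.133, -0.0]
force: [0.5, -0.1, -0.4]
opening: 0.0512
gripper_force: 45.0
```

Emit:
play_rows(
  targets=[0,0,0,0,0,0,2,0,0,0,4,0,0,0,6,0,0,0,8,0,0,0,10,0,0,0,10,0,0,0,10,0],
)

```text
t: 21.12
tool_pos: [0.5457, -0.2532, 0.0852]
orientation: [-0.187, -3.132, -0.004]
force: [-0.2, -0.4, -0.0]
opening: 0.051
gripper_force: 45.0
```

```bash
python3 - <<'E'
from h import *
cs=cam('side','side9');ct=cam('top','top9');s=read_state();print(s['tool_pos'],s['opening'],s['t'],s['force'],s['q'])
t=s['tool_pos']
for dz in(.021,.063): print(proj(ct,t+[0,0,dz+.0]),proj(cs,t+[0,0,dz]))
for n,im in(('top',ct['image']),('side',cs['image'])):
    h=cv2.cvtColor(im[:,:,::-1].copy(),cv2.COLOR_BGR2HSV); m=cv2.inRange(h,(105,150,50),(128,255,255))
    k,l,st,ce=cv2.connectedComponentsWithStats(m)
    print(n,[(st[i].tolist(),ce[i].round(1).tolist()) for i in range(1,k) if st[i,4]>15])
cv2.imwrite('pics/c9.png',np.hstack([cv2.resize(cs['image'][120:240,270:390,::-1],(400,400),interpolation=cv2.INTER_CUBIC),cv2.resize(ct['image'][130:250,350:470,::-1],(400,400),interpolation=cv2.INTER_CUBIC)]))
E
```

```text
[ 0.54784623 -0.25459853  0.08844164] 0.05094831268764772 21.2167 [0.33619745 0.30298599 0.5001994 ] [-5.19947440e-01  2.00010014e-01  1.58142020e+00  9.05601994e-05
  1.35939970e+00 -1.97142826e+00]
(np.float64(414.50494851802864), np.float64(205.67211401984656)) (np.float64(331.4033404403781), np.float64(162.28545910915614))
(np.float64(419.5109080084021), np.float64(203.1142685311542)) (np.float64(331.44208624194914), np.float64(149.9262865954153))
top [([313, 117, 16, 16, 186], [320.2, 124.5])]
side [([325, 149, 16, 19, 122], [335.6, 159.6]), ([288, 162, 16, 15, 79], [294.9, 168.5]), ([246, 217, 14, 17, 189], [253.1, 224.5])]
```

View pics/c9.png

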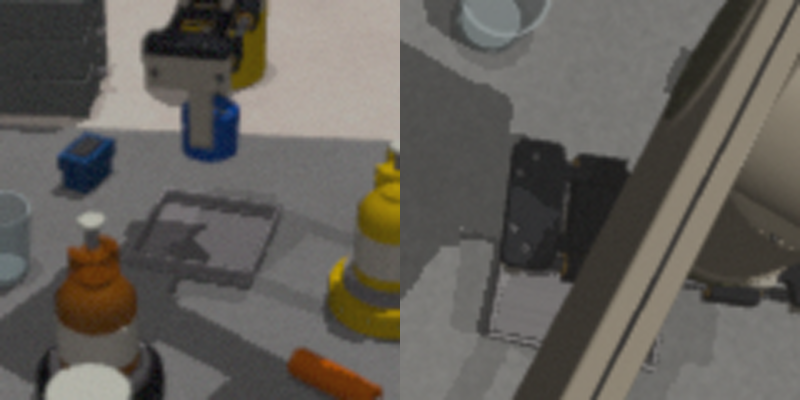

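The side view shows the cap held upright at px (333,~163), over the tray centre at px (332,191). Next I'll lower it.

Emit:
play_rows(
  targets=[0,0,1.5,0,0,0,3,0,0,0,4.5,0,0,0,6,0,0,0,7,0,0,0,8,0,0,0,8,0,0,0,8,0],
)

```text
t: 21.88
tool_pos: [0.5474, -0.2548, 0.0078]
orientation: [-0.188, -3.136, -0.0]
force: [-0.7, -0.2, 0.3]
opening: 0.0514
gripper_force: 45.0
```

Emit:
play_rows(
  targets=[0,0,0.3,0,0,0,0.6,0,0,0,0.9,0,0,0,1.2,0,0,0,1.2,0],
)

```text
t: 22.3
tool_pos: [0.5469, -0.2546, -0.0051]
orientation: [-0.188, -3.135, -0.001]
force: [-0.2, 0.8, -1.7]
opening: 0.0509
gripper_force: 45.0
```

```bash
python3 - <<'E'
from h import *
cs=cam('side','side10');s=read_state();print(s['tool_pos'],s['opening'],s['t'],s['force'],s['q'])
t=s['tool_pos']; print(proj(cs,t+[0,0,.021]),totool(np.array([.548,-.2555,t[2]])-t))
im=cs['image']
for r in range(172,208,2): print(r,[''.join('B' if p[2]>p[0]*1.6 else ('O' if p[0]>p[2]*1.8 else ('g' if p.mean()>95 else '.')) for p in im[r,304:364].astype(int))])
E
```

```text
[ 0.54696213 -0.25457412 -0.0049086 ] 0.05112118117342018 22.35 [-0.23685095 -1.00981341 -0.7627384 ] [-5.20583249e-01  3.00263144e-01  1.64578351e+00  2.41615891e-06
  1.19640632e+00 -1.97165795e+00]
(np.float64(331.60042497597584), np.float64(188.05419190450644)) [-0.11410214 -0.07952955 -0.00011715]
172 ['gggggggggg.........................ggggggggggggggggggggggggg']
174 ['gggggggggggg.......................ggggggggggggggggggggggggg']
176 ['gggggggggggggggggggg..............BB.ggggggggggggggggggggggg']
178 ['gggggggggggggg......BB........BBBBBBB.gggggggggggggggggggggg']
180 ['ggggggggggggg.......BB.......BBBBBBBB.....gggggggggggggggggg']
182 ['gggggggggggg.........B.......BBBBBBBB............ggggggggggg']
184 ['ggggggggggg..........B........BBBBBBB...............gggggggg']
186 ['ggggggggg............B.......BBBBBBBBggggggggg.....ggggggggg']
188 ['gggggggg.............BB......BBBBBBB.gggggggggg...gggggggg..']
190 ['ggggggg..............BBBBBBBBBBBBBBB.ggggggggg...gggggggggg.']
192 ['Ogggg..................BBBBBBBBBBB..ggggggggg...gggggggggggg']
194 ['O.g.................................gggggggg...g.g.ggggggggg']
196 ['O................................gggggggggg....ggggggggggggg']
198 ['OO.............................gggggggggggg...gggggggggggggg']
200 ['OO.................................gggg..g...ggggggggggggggg']
202 ['OOO........................................ggggggggggggggggg']
204 ['OOOOO......................................ggggggggggggggggg']
206 ['OOOOOO......................gg............gggggggggggggggggg']
```

Emit:
play_rows(
  targets=[0,0,0.2,0,0,0,0.4,0,0,0,0.6,0,0,0,0.8,0,0,0,0.8,0],
)

```text
t: 22.77
tool_pos: [0.547, -0.2546, -0.013]
orientation: [-0.188, -3.135, -0.001]
force: [0.5, -0.3, -0.5]
opening: 0.0509
gripper_force: 45.0
```

Emit:
play_rows(
  targets=[0,0,0.1,0,0,0,0.2,0,0,0,0.2,0],
)

```text
t: 23.02
tool_pos: [0.5473, -0.2547, -0.0146]
orientation: [-0.188, -3.136, -0.0]
force: [0.2, -0.2, -0.9]
opening: 0.0514
gripper_force: 45.0
```

Emit:
play_rows(
  targets=[0,0,0.1,0,0,0,0.2,0,0,0,0.2,0],
)

```text
t: 23.27
tool_pos: [0.5477, -0.2549, -0.0159]
orientation: [0.188, 3.135, -0.0]
force: [-0.5, 0.5, 2.5]
opening: 0.0509
gripper_force: 45.0
```

Emit:
play_rows(
  targets=[0,0,0.04,0,0,0,0.04,0,0,0,0.04,0],
  grip_force=10,
)

```text
t: 23.52
tool_pos: [0.5478, -0.2549, -0.0162]
orientation: [0.188, 3.135, -0.0]
force: [-0.1, 1.5, 5.9]
opening: 0.0518
gripper_force: 10.0
```

Emit:
play_rows(
  targets=[0,0,0,0,0,0,0,0,0,0,0,0,0,0,0,0],
  grip=6.4,
)

```text
t: 23.85
tool_pos: [0.5471, -0.2547, -0.0172]
orientation: [-0.188, -3.135, -0.0]
force: [0.2, 0.3, -0.7]
opening: 0.0637
gripper_force: 0.0
```

Emit:
play_rows(
  targets=[0,0,-0.5,0,0,0,-1.5,0,0,0,-3,0,0,0,-5,0,0,0,-8,0,0,0,-11,0,0,0,-13,0,0,0,-15,0],
)

```text
t: 24.52
tool_pos: [0.5481, -0.2552, 0.1365]
orientation: [0.188, 3.133, -0.002]
force: [-0.2, 1.8, 0.1]
opening: 0.0639
gripper_force: 0.0
```

```bash
python3 - <<'E'
from h import *
cs=cam('side','side11');ct=cam('top');s=read_state();print(s['tool_pos'],s['opening'],s['t'],s['force'])
print(proj(cs,[.548,-.2555,.004]),proj(cs,[.548,-.2555,.046]))
cv2.imwrite('pics/c11.png',np.hstack([cv2.resize(cs['image'][150:230,280:380,::-1],(500,400),interpolation=cv2.INTER_CUBIC),cv2.resize(ct['image'][100:300,250:400,::-1],(300,400))]))
E
```

```text
[ 0.55010551 -0.25635078  0.13918222] 0.06403250025246789 24.6167 [ 0.87120646 -0.33171738  0.89118423]
(np.float64(331.28966185144367), np.float64(191.04995650973086)) (np.float64(331.3242313006805), np.float64(179.8754031558637))
```

View pics/c11.png

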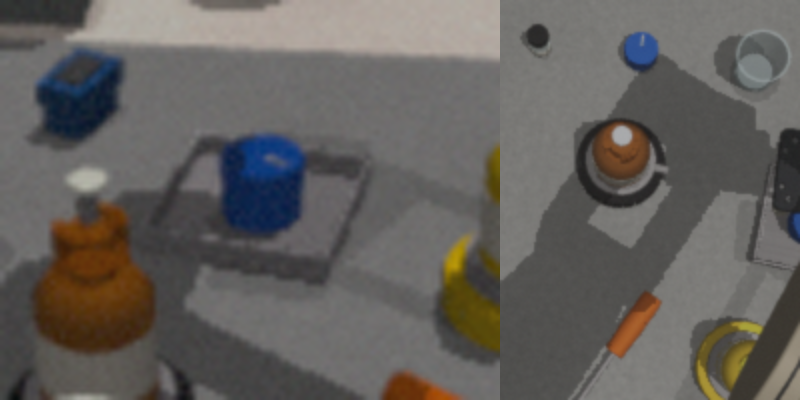

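The cap stands upright, mark on top, in the middle of the tray (side px ≈332,188). The gripper is clear, and everything else is in its place.

Emit:
play_rows(
  targets=[0,0,-2,0,0,0,-2,0,0,0,-2,0,0,0,-2,0],
)

```text
t: 24.95
tool_pos: [0.547, -0.2546, 0.1521]
orientation: [-0.188, -3.135, -0.001]
force: [-0.6, -0.4, -1.0]
opening: 0.0643
gripper_force: 0.0
```

```bash
python3 -c "
from plant import workorder
print(workorder.close_job())"
```

```text
the job is handed in; nothing more can be done
None
```

I opened the bottle, set the blue cap upright on the tray floor, released it and handed the job in at about 25 s; the hand-in gave no verdict, and wrist force readings stayed at about 12 N while pressing and turning.

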